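# Make up the stamping kit and the marking-up kit from the stationery on the desk

## Task

Make up the two desk kits in the oak trays: the rubber stamp and the ink bottle go into the tray with two recesses, and the highlighter, the eraser and the pad of sticky notes into the tray with three (take those lying near the trays, not the ones at the far left beyond the dock). Seat each thing fully down on the felt in the recess cut to its shape, the same way up as it is now, and keep the ink bottle upright all the while. The clock and the binder clip belong to neither kit: leave them where they are.

Things in the scene. Friction and masses are not known exactly. Their poses are not given: they have to be found in the camera images.
- marking_tray: Larger fixed oak tray, 149 (x) x 200 mm (y), rim 13.5 mm high, origin centre of underside. 3 recesses centred at x=0, long along x, felt floor 4 mm over the desk, wood round them 12 mm: highlighter 131x29 mm at y=+61.5, eraser 72x37 at y=+17.5, pad 90 (x) x 64 (y) at y=-44: 7 mm room all round. A finger groove, x -23 to +23 mm, as deep as they are, crosses all along y and out through both sides.
- stamping_tray: Smaller fixed oak tray, 100 (x) x 170 mm (y), rim 13.5 mm high, no finger groove; origin at the centre of its underside, z up. Felt floor of its 2 recesses 4 mm above the desk, wood round them 12 mm high: stamp recess 76 mm (x) x 44 mm (y) at x=0, y=+45 mm; square bottle recess 68x68 mm at x=0, y=-40 mm: 7 mm room all round each thing.
- highlighter: Yellow highlighter pen with black cap, lying near the oak trays (not the one in the black tray, far left); 117 mm long (its x, cap to -x), 15 mm thick and round, 28 g, with a thin pocket clip. Origin on the pen's axis at mid length, 7.3 mm above what it lies on. Either end may point either way in the slot.
- eraser: White eraser in a blue sleeve, near the oak trays (not the one beyond the dock, far left), 58 (x) x 23 (y) x 12 mm (z), about 22 g, lying flat; origin at the centre of its underside. Either way round in its recess.
- sticky_pad: Loose pad of yellow sticky notes near the oak trays (not the one in the black tray beyond the dock, far left), 50 mm (x) x 76 mm (y) x 13 mm thick, about 35 g, lying flat; origin at the centre of its underside. Its 76 mm side (y) goes along the tray's x, either way round.
- rubber_stamp: Hand stamp: wooden base 62 (x) x 30 (y) x 18 mm with a turned dark handle on its centre, a neck 16 mm thick from 18 to 37 mm height and a knob 28 mm thick from 37 to 72 mm; 60 g. Stands upright; origin at the centre of its underside. Either way round in its recess.
- ink_bottle: Square dark blue ink bottle, body 54 x 54 x 40 mm high with a round black cap 38 mm across from 40 to 62 mm height; 160 g. Stands upright, origin at the centre of its underside. Any side may face any way in its square recess.
- travel_clock: Small dark cube alarm clock, 45 x 60 x 58 mm high; origin at the centre of its underside. In neither kit; loose, not to be displaced.
- binder_clip: Black binder clip with wire loops, 49 x 32 x 18 mm, lying on the desk; origin at the centre of its underside. In neither kit; loose, not to be displaced.
- monitor_corner (a point): Lower front right-hand corner of the desktop monitor at the back left, which is fixed and no part of the job. From this corner its panel runs 742 mm to the left (+y), 353 mm up and 60 mm back (+x): keep the arm and the gripper clear of it when passing between the left and the back of the desk.
Not all that is in view belongs to the job. Leave any brown, green or turquoise look-alike of the eraser alone.

How it is judged:
At the end, for the whole second after the job is handed in: Each thing within 10 mm of its recess centre in its tray's x and y, on the felt (origin at most 3.5 mm high), long side within 0.35 rad of the tray's x (bottle any), upright within 0.1 rad, at rest, released; clock and clip within 30 mm of where they began (x of highlighter in the frame of marking_tray between -0.01 and 0.01 m and y of highlighter in the frame of marking_tray between 0.0515 and 0.0715 m and z of highlighter in the frame of marking_tray between 0.0073 and 0.0148 m and angle between the x axis of each of highlighter, eraser and the x axis of marking_tray, either way round below 0.35 rad and linear speed of each of highlighter, eraser, sticky_pad, rubber_stamp, ink_bottle below 0.02 m/s and angular speed of each of highlighter, eraser, sticky_pad, rubber_stamp, ink_bottle below 0.3 rad/s and x of eraser in the frame of marking_tray between -0.01 and 0.01 m and y of eraser in the frame of marking_tray between 0.0075 and 0.0275 m and z of eraser in the frame of marking_tray between 0 and 0.0075 m and angle between each of eraser, sticky_pad, rubber_stamp, ink_bottle's own z axis and vertical below 0.1 rad and x of sticky_pad in the frame of marking_tray between -0.01 and 0.01 m and y of sticky_pad in the frame of marking_tray between -0.054 and -0.034 m and z of sticky_pad in the frame of marking_tray between 0 and 0.0075 m and angle between the y axis of sticky_pad and the x axis of marking_tray, either way round below 0.35 rad and x of rubber_stamp in the frame of stamping_tray between -0.01 and 0.01 m and y of rubber_stamp in the frame of stamping_tray between 0.035 and 0.055 m and z of rubber_stamp in the frame of stamping_tray between 0 and 0.0075 m and angle between the x axis of rubber_stamp and the x axis of stamping_tray, either way round below 0.35 rad and x of ink_bottle in the frame of stamping_tray between -0.01 and 0.01 m and y of ink_bottle in the frame of stamping_tray between -0.05 and -0.03 m and z of ink_bottle in the frame of stamping_tray between 0 and 0.0075 m and distance of each of travel_clock, binder_clip from where it was at the start of the episode below 0.03 m); the robot touches nothing.
It fails at once if the ink bottle is tipped more than 0.5 rad from upright (angle between ink_bottle's own z axis and vertical above 0.5 rad).
It fails at once if the travel clock is pushed more than 30 mm from where it stood (distance of travel_clock from where it was at the start of the episode above 0.03 m).
It fails at once if the binder clip is pushed more than 30 mm from where it stood (distance of binder_clip from where it was at the start of the episode above 0.03 m).
It also fails if it takes over 136 s, if anything falls off the work surface, if the arm or the gripper's body presses on something with over 40 N, if the wrist force passes 120 N, or if a joint passes its speed limit or range.

## Robot

A 6-joint arm with a two-finger parallel gripper is mounted at the origin on a cart in front of the work surface, level with it; the furniture and walls round the work are solid. World frame = base frame: x ahead of the robot, y to its left, z up, the work surface at z = 0. Lengths are in m, angles in rad, forces in N, time in s.
With the tool pointing down it reaches from about 0.425 to 0.95 m from the base axis. Payload 3.5 kg.
Tool frame: the origin (TCP) lies midway between the tips of the shut fingers; the grasp point (between the pads) lies ctrl.grasp_offset behind it (ctrl.grasp_offset is the distance from the TCP to the grasp point, in m); x points along the fingers, y is the direction in which the jaws open and shut, and the axes are right-handed (so a half turn about x gives the same grasp; the last joint's range is limited). The gripper opens to 85 mm and grips with 20 to 120 N. Pads are 22 mm wide; open, the fingers measure 114 mm over their backs; the gripper's body (76 mm by 85 mm) begins 54 mm behind the grasp point. The pads swing forward as they close: fully open they stand 13 mm farther back than shut.
Start: joints at [-1.425, 0.286, 1.577, -0, 1.279, -0.15], TCP at [0.197, -0.646, 0.231] pointing down, gripper open.
Joint ranges: [-2.77, 2.77], [-0.9, 2.22], [0.21, 2.48], [-1.53, 4.67], [0.24, 2.81], [-2.84, 2.84]. Speed limits (rad/s): [2.79, 2.79, 3.14, 3.14, 3.14, 3.14].

## Interface

Orientations are given as a unit quaternion [x, y, z, w].
In Python, from plant import readout, read_camera, sign_off, ctrl gives the robot as it stands.
- The arm moves only by the tool drive_tool, never from a script. Its argument "steps" is a list of rows, each a list of 5 numbers: the shift along the tool's x, y, z in cm, then the turn about the tool's x in degrees, then the opening, from 0 (shut) to 1 (fully open). A call has 1 to 10 rows; each row shifts and turns the commanded pose from where the row before left it, along the tool's axes as they then stand; what a row does not reach is not made up. A row lasts 1/10 s, in which the tool goes at most 50 mm and 8.59 degrees, less where a joint would pass 70% of its speed; a pose out of reach is approached as far as the arm can. A call is refused whole if a number of a shift passes 5 or a number of a turn 8.59, either way. A call with a gripper value outside its range is refused whole. The fingers move at their own pace and stop on an object; "force" is the grip in N (left out, the last holds). Time passes only in rows, so rows that do not move let the fingers close. It gives the time, the measured TCP pose, the force and the opening at its end, in the units of the state.
- readout.get_state(): the state, without advancing time (a new reading comes with each control period).
- read_camera(name): name is "side" or "top"; returns a dict with "frame" (400x640x3 uint8, red, green, blue), "vertical_fov" (degrees; the focal length in pixels is half the picture's height over the tangent of half this angle, whatever the lens; pixels are square), "cx", "cy" (the principal point, pixels), "eye" and "orientation" of the camera in the world. Camera axes: x right, y up, looking along -z (the intrinsics and any distortion apply to the point x, -y, -z); pixel columns grow to the right and rows downward; lengths in m; the calibration is good to about 2 mm. A picture is of the moment at which its call begins. There is no depth.
- sign_off(): hands the job in, once; it reports no verdict.
The state is a dict: "time": time; "qpos": joint angles; "dq": joint speeds; "joint_efforts": joint torques, N m; "eef_pos": TCP position; "tcp_rot": TCP orientation; "contact_force": force on the tool from outside, world axes, zero at the start; "wrist_torque": the same for the moment, N m; "opening": opening from 0.0 (shut) to 1.0 (fully open).
Only numpy, scipy, OpenCV 4.12 (cv2) and the standard library are available. Lean on these libraries where they do the work, as an engineer would, in place of code of your own. Each camera call takes 0.05 s, during which the arm holds its last target. There are 200 camera calls.

## Working session

There is one attempt and no reset: what is moved stays moved. The work goes in short steps, Python scripts to look and compute and a tool call to move; the robot and the scene stay as the last step left them, time stands still between calls to the robot, and variables do not carry over. Pictures are saved under pics/ and viewed, about 12 in all and at most 16, crops included, and the job is handed in when it is done.

Besides the shell and the picture viewer there is one more tool, called after "Emit:" as name([rows], argument=value, ...), one row to a line, values as JSON. drive_tool: Moves the arm, as the interface text tells. Its arguments: {"type":"object","properties":{"steps":{"type":"array","items":{"type":"array","items":{"type":"number"}}},"force":{"type":"number"}},"required":["steps"]}

```bash
ls; mkdir -p pics; python3 - <<'E'
from plant import readout, read_camera, ctrl
import cv2,json
s=readout.get_state(); print(s); print(ctrl.grasp_offset)
for n in("side","top"):
    c=read_camera(n); cv2.imwrite(f"pics/{n}0.png",c["frame"][:,:,::-1]); print(n,{k:v for k,v in c.items() if k!="frame"})
E
```

```text
pics
{'time': 0.0, 'qpos': array([-1.42496866e+00,  2.87202054e-01,  1.57815060e+00,  8.48763161e-06,
        1.27859150e+00, -1.49992669e-01]), 'dq': array([-0.00154798,  0.00142025, -0.00105443,  0.00046233,  0.00034876,
        0.0010417 ]), 'joint_efforts': array([-7.59283594e-04, -4.05980372e+01, -2.92626268e+01, -1.64332341e-04,
        5.87509901e-03,  4.19877551e-06]), 'eef_pos': array([ 0.19671957, -0.64502564,  0.2299372 ]), 'tcp_rot': array([ 0.69939029,  0.10503779, -0.69938108,  0.10337504]), 'contact_force': array([-0.05729503,  0.33365041, -0.73318097]), 'wrist_torque': array([-0.0100692 , -0.02133612,  0.02253088]), 'opening': 0.9996918161285745}
0.0187
side {'vertical_fov': 43.62544174203104, 'cx': 318.455602561436, 'cy': 191.03576880464104, 'eye': array([ 0.56569604, -1.23673428,  0.94468972]), 'orientation': array([0.45495601, 0.00817866, 0.02180646, 0.89020931])}
top {'vertical_fov': 57.61147531708571, 'cx': 316.04040739878974, 'cy': 201.6634957400949, 'eye': array([ 0.33395453, -0.01036167,  1.0541248 ]), 'orientation': array([ 0.0692953 , -0.05729442, -0.70128075,  0.70719221])}
```

View pics/top0.png

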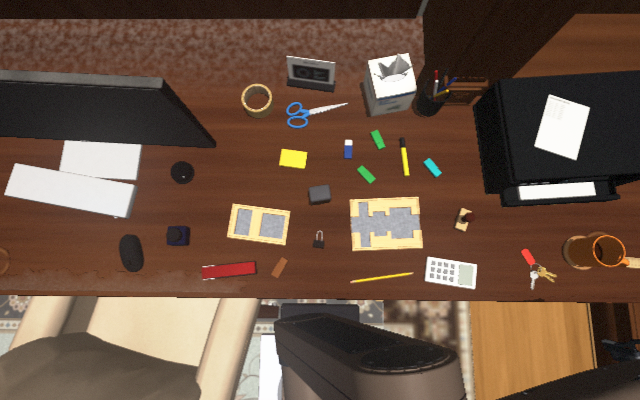

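View pics/side0.png

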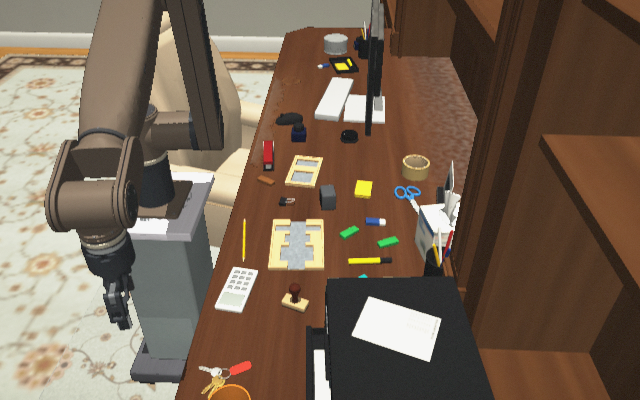

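The top picture shows the stamping tray at (259,224), marking tray (386,223), stamp (464,219), bottle (178,236), highlighter (405,157), eraser (348,149), pad (293,159), clock (319,194) and clip (318,240). The side picture shows the same things. Next I'll take enlarged crops.

```bash
cat > h.py <<'E'
import numpy as np, cv2
from scipy.spatial.transform import Rotation as R
from plant import readout, read_camera, ctrl
def K(c):
    f=200/np.tan(np.radians(c["vertical_fov"])/2); return f
def ray(c,u,v):
    f=K(c); d=np.array([(u-c["cx"])/f,-(v-c["cy"])/f,-1.]); return R.from_quat(c["orientation"]).apply(d)
def at(c,u,v,z):
    d=ray(c,u,v); return (c["eye"]+d*(z-c["eye"][2])/d[2])
def proj(c,p):
    q=R.from_quat(c["orientation"]).inv().apply(np.asarray(p)-c["eye"]); f=K(c)
    return np.c_[c["cx"]+f*q[...,0]/-q[...,2], c["cy"]-f*q[...,1]/-q[...,2]]
def tri(c1,p1,c2,p2):
    d1,d2=ray(c1,*p1),ray(c2,*p2); A=np.c_[d1,-d2]
    t=np.linalg.lstsq(A,c2["eye"]-c1["eye"],rcond=None)[0]
    a,b=c1["eye"]+t[0]*d1,c2["eye"]+t[1]*d2
    return (a+b)/2,np.linalg.norm(a-b)
def crop(c,u0,v0,u1,v1,s,name):
    im=cv2.resize(c["frame"][v0:v1,u0:u1],None,fx=s,fy=s,interpolation=cv2.INTER_CUBIC); cv2.imwrite(name,im[:,:,::-1])
E
python3 - <<'E'
from h import *
import pickle
t=read_camera("top"); s=read_camera("side"); pickle.dump((t,s),open("c0.pkl","wb"))
crop(t,160,130,480,260,2.5,"pics/t1.png"); crop(s,230,110,420,320,2.8,"pics/s1.png")
E
```

```text
(no output)
```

View pics/t1.png

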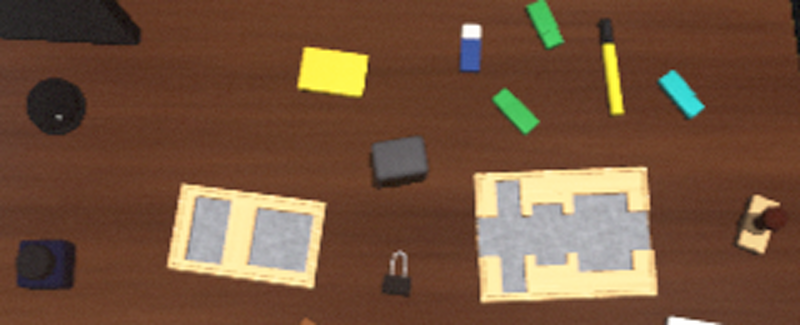

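View pics/s1.png

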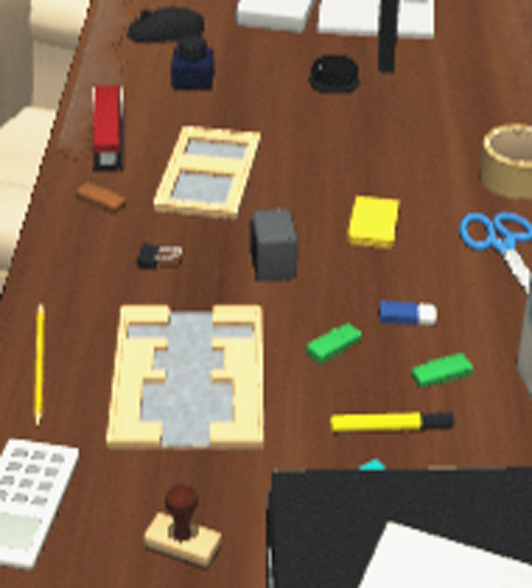

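The top crop shows the marking tray's slot row on the left, with the pad recess on the right. The stamping tray has its stamp recess on the left and its square one on the right. The side crop agrees. Next step: fit model silhouettes in both views.

```bash
cat > fit.py <<'E'
from h import *
from scipy.optimize import minimize
S=4
def box(x,y,z,z0=0): return np.array([[a*x/2,b*y/2,c] for a in(-1,1) for b in(-1,1) for c in(z0,z0+z)])
def cyl(r,z0,z1): return np.array([[r*np.cos(a),r*np.sin(a),z] for a in np.arange(0,6.28,.3) for z in(z0,z1)])
pen=np.array([[x,.0075*np.cos(a),.0073+.0075*np.sin(a)] for a in np.arange(0,6.28,.5) for x in(-.0585,.0585)])
M=dict(marking=box(.149,.2,.0135),stamping=box(.1,.17,.0135),pad=box(.05,.076,.013),eraser=box(.058,.023,.012),
 pen=pen,stamp=box(.062,.03,.018),bottle=np.r_[box(.054,.054,.04),cyl(.019,.04,.062)],clock=box(.045,.06,.058))
def beige(r,g,b): return (r>120)&(r-b>35)&(g>85)
def yel(r,g,b): return (r>120)&(g>110)&(b<110)
def col(n):
    return dict(marking=beige,stamping=beige,stamp=beige,pad=yel,
     pen=lambda r,g,b: yel(r,g,b)|((r<38)),
     eraser=lambda r,g,b:(b>70)&(b>r-5),
     bottle=lambda r,g,b:(b>r-4)&(r<60), clock=lambda r,g,b:(b>r-8))[n]
def obs(c,n,roi):
    u0,v0,u1,v1=roi
    im=cv2.resize(c["frame"][v0:v1,u0:u1],None,fx=S,fy=S,interpolation=cv2.INTER_CUBIC).astype(int)
    m=col(n)(im[...,0],im[...,1],im[...,2]).astype(np.uint8)
    m=cv2.morphologyEx(m,cv2.MORPH_OPEN,np.ones((5,5)))
    cs,_=cv2.findContours(m,cv2.RETR_EXTERNAL,cv2.CHAIN_APPROX_NONE)
    A=max(map(cv2.contourArea,cs)); P=np.concatenate([k for k in cs if cv2.contourArea(k)>.1*A])
    h=cv2.convexHull(P); o=np.zeros(m.shape,np.float32); cv2.fillPoly(o,[h],1); return cv2.GaussianBlur(o,(0,0),3)
def model(c,n,p,roi,shape):
    w=R.from_euler("z",p[3]).apply(M[n])+p[:3]
    q=(proj(c,w)-np.array(roi[:2])+.5)*S-.5
    h=cv2.convexHull(q.astype(np.float32)); o=np.zeros(shape,np.float32)
    cv2.fillPoly(o,[np.round(h*16).astype(np.int32)],1,shift=4); return cv2.GaussianBlur(o,(0,0),3)
def fit(n,views,p0):
    O=[(c,r,obs(c,n,r)) for c,r in views]
    cost=lambda p:sum(((model(c,n,p,r,o.shape)-o)**2).sum()/o.sum() for c,r,o in O)
    best=None
    for dy in(0,.25,-.25):
        s=np.array(p0,float)+[0,0,0,dy]; sx=np.vstack([s]+[s+d for d in np.diag([.01,.01,.006,.15])])
        r=minimize(cost,s,method="Nelder-Mead",options=dict(initial_simplex=sx,xatol=1e-5,fatol=1e-6,maxiter=600))
        if best is None or r.fun<best.fun: best=r
    return best.x,best.fun,O
E
python3 - <<'E'
from fit import *; import pickle
t,s=pickle.load(open("c0.pkl","rb"))
T=dict(marking=(345,190,428,255),stamping=(222,200,296,248),pad=(274,145,312,173),eraser=(341,136,356,162),pen=(397,135,412,178),stamp=(450,203,475,235),bottle=(164,222,194,248),clock=(306,183,333,206))
Sd=dict(marking=(263,215,330,273),stamping=(280,152,325,189),pad=(350,177,376,202),eraser=(362,214,390,229),pen=(343,254,394,268),stamp=(278,290,312,316),bottle=(289,120,308,144),clock=(317,182,339,212))
Y=dict(marking=0,stamping=-.1,pad=-.1,eraser=0,pen=0.1,stamp=-.3+0,bottle=0,clock=.1)
res={}
for n in T:
    r=T[n]; p0=at(t,(r[0]+r[2])/2,(r[1]+r[3])/2,.01); p0[2]=0
    p,f,O=fit(n,[(t,r),(s,Sd[n])],[*p0,Y[n]])
    # single-view fits with z=0 for consistency
    res[n]=p
    print(n,np.round(p[:3]*1000,1),"yaw",round(np.degrees(p[3]),1),"cost",round(f,3),[int(o.sum()/16) for *_,o in O])
pickle.dump(res,open("res.pkl","wb"))
rows=[]
for c in(t,s):
    im=cv2.resize(c["frame"],None,fx=3,fy=3,interpolation=cv2.INTER_CUBIC)
    for n,p in res.items():
        h=cv2.convexHull(((proj(c,R.from_euler("z",p[3]).apply(M[n])+p[:3])+.5)*3-.5).astype(np.float32)); cv2.polylines(im,[np.round(h).astype(int)],True,(255,0,0),1)
    rows.append(im)
a=rows[0][390:780,480:1440]; b=rows[1][330:960,780:1200]
cv2.imwrite("pics/fit_t.png",cv2.resize(a,(800,325))[:,:,::-1]); cv2.imwrite("pics/fit_s.png",cv2.resize(b,(400,600))[:,:,::-1])
cv2.imwrite("pics/fit.png",np.hstack([cv2.resize(b,(380,570)),np.vstack([cv2.resize(rows[0][390:780,480:960],(420,341)),cv2.resize(rows[0][390:690,1000:1440],(420,229))])])[:,:,::-1])
E
```

```text
marking [ 461.6 -192.     1.7] yaw 2.9 cost 0.009 [3799, 2895]
stamping [456.6 174.2   1.9] yaw -7.3 cost 0.016 [2173, 1012]
pad [654.2  78.8   2.2] yaw -7.5 cost 0.022 [479, 303]
eraser [ 6.799e+02 -8.490e+01  6.000e-01] yaw -7.9 cost 0.456 [123, 121]
pen [ 630.7 -254.9    2.3] yaw 4.6 cost 0.168 [162, 206]
stamp [ 474.4 -412.7    5.4] yaw -22.2 cost 0.056 [261, 342]
bottle [417.8 397.9  10.5] yaw 2.4 cost 0.304 [370, 323]
clock [540.9  -0.9  -0.7] yaw 5.4 cost 0.365 [287, 353]
```

View pics/fit.png

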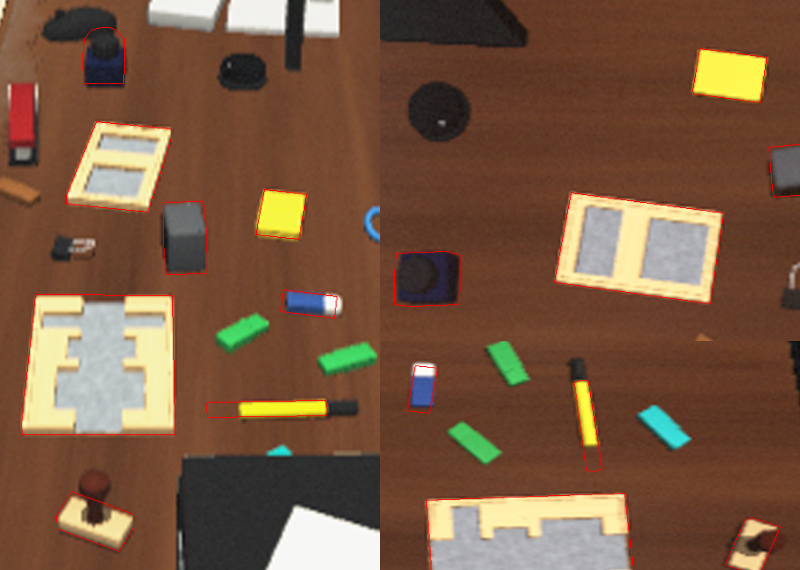

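The trays and pad fit well, at about 2 mm. The pen, eraser and bottle masks were bad, so I'll fix those thresholds.

```bash
sed -i 's/yel(r,g,b)|((r<38))/yel(r,g,b)|((r-b<14)\&(r<70))/; s/eraser=lambda r,g,b:.*/eraser=lambda r,g,b:((b>60)\&(b>r-5))|(b>85),/; s/bottle=lambda r,g,b:(b>r-4)&(r<60)/bottle=lambda r,g,b:(b>r-12)/; s/stamp=beige,pad/stamp=lambda r,g,b:(g>58)\&(r>75)\&(r-b>25),pad/' fit.py
python3 - <<'E'
from fit import *; import pickle
t,s=pickle.load(open("c0.pkl","rb"))
f=lambda c,u,v:print(u,v,c["frame"][v,u])
for u,v in((402,142),(403,148),(347,141),(349,154),(172,235),(185,237),(395,140)): f(t,u,v)
for u,v in((388,260),(383,222),(298,128),(298,137),(285,135)): f(s,u,v)
T=dict(eraser=(341,136,356,162),pen=(397,135,412,178),stamp=(450,203,475,235),bottle=(164,222,194,248),clock=(306,183,333,206))
Sd=dict(eraser=(362,214,390,229),pen=(343,254,394,268),stamp=(278,301,312,316),bottle=(290,122,308,144),clock=(317,182,339,212))
Y=dict(eraser=0,pen=0.1,stamp=-.3,bottle=0,clock=.1)
res=pickle.load(open("res.pkl","rb")); tiles=[]
for n in T:
    r=T[n]; p0=at(t,(r[0]+r[2])/2,(r[1]+r[3])/2,.01); p0[2]=0
    p,f,O=fit(n,[(t,r),(s,Sd[n])],[*p0,Y[n]]); res[n]=p
    print(n,np.round(p[:3]*1000,1),"yaw",round(np.degrees(p[3]),1),"cost",round(f,3),[int(o.sum()/16) for *_,o in O])
    for c,rr,o in O:
        u0,v0,u1,v1=rr; im=cv2.resize(c["frame"][v0:v1,u0:u1],None,fx=S,fy=S,interpolation=cv2.INTER_CUBIC)
        for m,k in((o,(0,255,0)),(model(c,n,p,rr,o.shape),(255,0,0))):
            cs,_=cv2.findContours((m>.5).astype(np.uint8),0,2); cv2.drawContours(im,cs,-1,k,1)
        tile=np.zeros((180,210,3),np.uint8); im=im[:180,:210]; tile[:im.shape[0],:im.shape[1]]=im; tiles.append(tile)
pickle.dump(res,open("res.pkl","wb"))
while len(tiles)<12: tiles.append(tiles[0]*0)
cv2.imwrite("pics/fit2.png",np.vstack([np.hstack(tiles[i:i+4])[:, :800] for i in(0,4,8)])[:,:,::-1])
E
```

```text
402 142 [52 49 52]
403 148 [251 247  68]
347 141 [253 251 247]
349 154 [ 64  88 161]
172 235 [51 42 41]
185 237 [43 35 45]
395 140 [100  60  40]
388 260 [45 46 46]
383 222 [247 247 246]
298 128 [41 39 39]
298 137 [30 35 50]
285 135 [119  75  48]
eraser [685.8 -85.3   1.7] yaw -2.2 cost 0.011 [167, 169]
pen [ 661.3 -252.5    1.7] yaw 5.4 cost 0.033 [203, 268]
stamp [ 471.  -416.3  -13.1] yaw -15.1 cost 0.455 [401, 510]
bottle [418.4 398.9   4.5] yaw 0.4 cost 0.153 [409, 290]
clock [540.9  -0.9  -0.7] yaw 5.4 cost 0.365 [287, 353]
```

View pics/fit2.png

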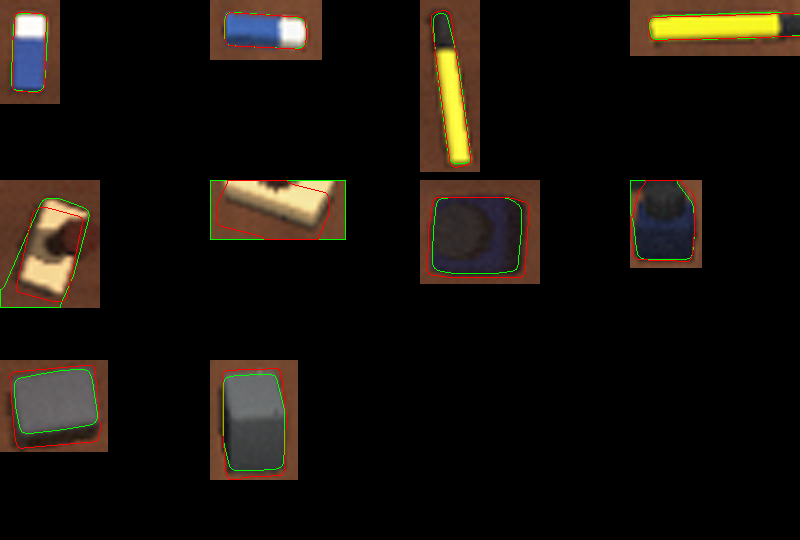

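The eraser and pen fits are good now. The stamp keeps its first fit, and the bottle and clock are good enough. Next I'll refine the stamp and bottle with z fixed, locate the black box's corner, and write a planner.

```bash
cat > plan.py <<'E'
# usage: plan.py x y z yaw_deg [maxstep_cm]  (mm, deg): tool-axis shift from measured pose
import sys; from h import *
st=readout.get_state(); Rt=R.from_quat(st["tcp_rot"]).as_matrix(); p=np.array(st["eef_pos"])
def yaw(): return np.degrees(np.arctan2(Rt[1,1],Rt[0,1]))
print("t",round(st["time"],1),"p",np.round(p*1000,1),"yaw",round(yaw(),1),"down",np.round(Rt[:,0],3),"q",np.round(st["qpos"],2),"open",round(st["opening"],3),"F",np.round(st["contact_force"],1))
for a in sys.argv[1:]:
    x,y,z,w=map(float,a.split(","))
    tgt=np.array([x,y,z])/1000; dy=(w-yaw()+90)%180-90
    turn=-dy
    d0=Rt.T@(tgt-p)*100
    R2=Rt@R.from_euler("x",turn,degrees=True).as_matrix(); d1=R2.T@(tgt-p)*100
    print(a,"| turn",round(turn,1),"| shift before turn",np.round(d0,2),"| shift after turn",np.round(d1,2))
    p=tgt; Rt=R2
E
cat > wh.py <<'E'
from h import *; import pickle
res=pickle.load(open("res.pkl","rb"))
for k,(tr,o) in dict(pen=("marking",(0,.0615)),eraser=("marking",(0,.0175)),pad=("marking",(0,-.044)),stamp=("stamping",(0,.045)),bottle=("stamping",(0,-.04))).items():
    q=res[tr]; g=R.from_euler("z",q[3]).apply([*o,0])+q[:3]; print(k,"at",np.round(res[k][:2]*1000,1),round(np.degrees(res[k][3]),1),"goal",np.round(g[:2]*1000,1),round(np.degrees(q[3]),1))
E
python3 - <<'E'
from fit import *; import pickle, fit as F
t,s=pickle.load(open("c0.pkl","rb")); res=pickle.load(open("res.pkl","rb"))
print("box",tri(t,(486,193),s,(328,280)))
kn=tri(t,(160+771/2.5,130+218/2.5),s,(230+180/2.8,110+497/2.8)); print("knob",kn)
# stamp base: hand-picked top corners (z 18) in both views
for c,P in((t,[(755,196),(779,203),(761,253),(738,245)]),(s,[(159,514),(221,540),(208,557),(146,534)])):
    w=np.array([at(c,160+a/2.5,130+b/2.5,.0197) if c is t else at(c,230+a/2.8,110+b/2.8,.0197) for a,b in P]); print(np.round(w*1000,0)[:,:2].tolist(),np.round(w.mean(0)*1000,1))
    e=(w[2]+w[3]-w[0]-w[1]) if c is t else (w[1]+w[2]-w[0]-w[3]); print("long dir",np.degrees(np.arctan2(e[1],e[0])))
F.col=lambda n:beige
p,f,_=fit("stamp",[(t,(450,203,475,235)),(s,(278,290,312,316))],[.474,-.413,.002,-.38]); 
print("stamp z free",p,f); p[2]=.0018; res["stamp"]=np.array([.4745,-.413,.0018,np.radians(-22)]); res["bottle"]=np.array([.418,.399,.0018,0.]); pickle.dump(res,open("res.pkl","wb"))
E
python3 wh.py; python3 plan.py 474.5,-413,150,68 474.5,-413,36,68
```

```text
box (array([ 0.54263878, -0.43699083,  0.11453315]), np.float64(0.024529735669081155))
knob (array([ 0.47402688, -0.40992109,  0.06049603]), np.float64(0.0007999679146316155))
[[505.0, -410.0], [497.0, -437.0], [439.0, -413.0], [448.0, -387.0]] [ 472.2 -411.6   19.7]
long dir 157.73845291865942
[[454.0, -393.0], [510.0, -420.0], [500.0, -439.0], [445.0, -416.0]] [ 476.9 -416.9   19.7]
long dir -24.04029057611311
stamp z free [ 0.47459742 -0.41255192  0.00509038 -0.35110743] 0.059255823493003845
pen at [ 661.3 -252.5] 5.4 goal [ 458.5 -130.5] 2.9
eraser at [685.8 -85.3] -2.2 goal [ 460.7 -174.5] 2.9
pad at [654.2  78.8] -7.5 goal [ 463.9 -235.9] 2.9
stamp at [ 474.5 -413. ] -22.0 goal [462.3 218.9] -7.3
bottle at [418. 399.] 0.0 goal [451.6 134.6] -7.3
t 0.2 p [ 196.7 -645.3  230.4] yaw -73.1 down [-0.     0.002 -1.   ] q [-1.43  0.29  1.58 -0.    1.28 -0.15] open 1.001 F [-0.6 -0.4  0.9]
474.5,-413,150,68 | turn 38.9 | shift before turn [  8.07 -14.11 -33.34] | shift after turn [  8.07 -31.93 -17.06]
474.5,-413,36,68 | turn -0.0 | shift before turn [ 1.14e+01  2.00e-02 -1.00e-02] | shift after turn [ 1.14e+01  2.00e-02 -1.00e-02]
```

Emit:
drive_tool([
  [0,0,0,7.8,0.7],
  [0,0,0,7.8,0.7],
  [0,0,0,7.8,0.7],
  [0,0,0,7.8,0.7],
  [0,0,0,7.8,0.7],
  [0,-3.2,-1.7,0,0.7],
  [0,-3.2,-1.7,0,0.7],
  [0,-3.2,-1.7,0,0.7],
  [0,-3.2,-1.7,0,0.7],
  [0,-3.2,-1.7,0,0.7],
], force=40)

```text
time: 1.2
eef_pos: [0.3365, -0.5281, 0.2311]
tcp_rot: [-0.694, 0.135, 0.694, 0.135]
contact_force: [0.4, -0.6, 0.1]
opening: 0.703
```

Emit:
drive_tool([
  [0,-3.2,-1.7,0,0.7],
  [0,-3.2,-1.7,0,0.7],
  [0,-3.2,-1.7,0,0.7],
  [0,-3.2,-1.7,0,0.7],
  [0,-3.2,-1.7,0,0.7],
  [0,0,0,0,0.7],
  [3,0,0,0,0.7],
  [3,0,0,0,0.7],
  [2,0,0,0,0.7],
  [0,0,0,0,0.7],
])

```text
time: 2.2
eef_pos: [0.4722, -0.4113, 0.1469]
tcp_rot: [-0.692, 0.134, 0.696, 0.137]
contact_force: [0.5, -0.4, -0.3]
opening: 0.698
```

```bash
python3 plan.py 474.5,-413,36,68; python3 - <<'E'
from h import *
t=read_camera("top"); s=read_camera("side")
a=t["frame"][180:260,420:520]; b=s["frame"][230:330,240:365]
cv2.imwrite("pics/a1.png",np.hstack([cv2.resize(a,(400,320),interpolation=2),cv2.resize(b,(400,320),interpolation=2)])[:,:,::-1])
E
```

```text
t 2.2 p [ 472.2 -411.3  146.9] yaw -112.1 down [-0.006  0.006 -1.   ] q [-0.88  0.26  1.76 -0.    1.12  1.08] open 0.698 F [ 0.5 -0.4 -0.3]
474.5,-413,36,68 | turn -0.1 | shift before turn [11.08  0.12 -0.36] | shift after turn [11.08  0.12 -0.36]
```

View pics/a1.png

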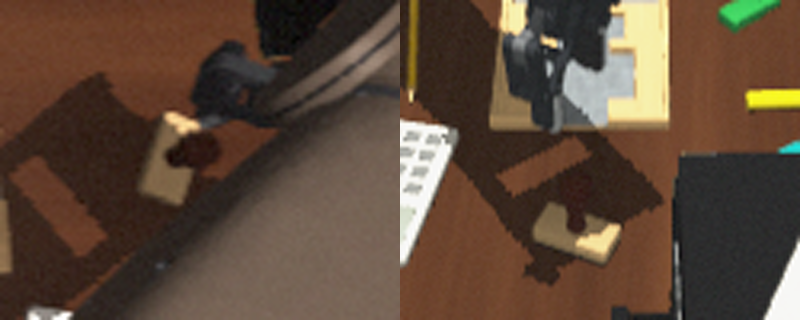

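The picture shows the gripper open above the stamp, with the knob near (190,150) in the top crop. I'll descend and grip.

Emit:
drive_tool([
  [3,0,-0.3,0,0.7],
  [3,0,0,0,0.7],
  [3,0,0,0,0.7],
  [2.1,0,0,0,0.7],
  [0,0,0,0,0.7],
  [0,0,0,0,0],
  [0,0,0,0,0],
  [0,0,0,0,0],
  [0,0,0,0,0],
  [0,0,0,0,0],
], force=40)

```text
time: 3.3
eef_pos: [0.4786, -0.4157, 0.0433]
tcp_rot: [0.695, -0.136, -0.693, -0.134]
contact_force: [-0.6, 0.8, 6.3]
opening: 0.288
```

Emit:
drive_tool([
  [0,0,0,0,0],
  [0,0,0,0,0],
  [-2,0,0,0,0],
  [-3,0,0,0,0],
  [-3,0,0,0,0],
  [-3,0,0,0,0],
  [-1,0,0,0,0],
  [0,0,0,0,0],
])

```text
time: 4.1
eef_pos: [0.4781, -0.4149, 0.1626]
tcp_rot: [0.695, -0.136, -0.693, -0.134]
contact_force: [1.1, -0.1, -0.5]
opening: 0.287
```

```bash
python3 plan.py 462,219,156,83 462,219,42,83; cat > look.py <<'E'
import sys; from h import *
n,*a=sys.argv[1:]; t=read_camera("top"); s=read_camera("side"); v=list(map(int,a)); out=[]
for c,(u0,v0,u1,v1) in((t,v[:4]),(s,v[4:])): 
    k=min(400/(u1-u0),500/(v1-v0)); im=cv2.resize(c["frame"][v0:v1,u0:u1],None,fx=k,fy=k,interpolation=2); o=np.zeros((500,400,3),np.uint8); o[:im.shape[0],:im.shape[1]]=im[:500,:400]; out.append(o)
cv2.imwrite("pics/"+n+".png",np.hstack(out)[:,:,::-1])
E
python3 look.py a2 400 170 520 270 230 200 360 330
```

```text
t 4.1 p [ 478.1 -414.9  162.6] yaw -112.0 down [ 0.003 -0.003 -1.   ] q [-0.87  0.26  1.74  0.    1.14  1.08] open 0.287 F [ 1.1 -0.1 -0.5]
462,219,156,83 | turn -15.0 | shift before turn [  0.44 -58.15  25.28] | shift after turn [  0.44 -62.72   9.32]
462,219,42,83 | turn -0.0 | shift before turn [11.4  -0.04  0.04] | shift after turn [11.4  -0.04  0.04]
```

View pics/a2.png

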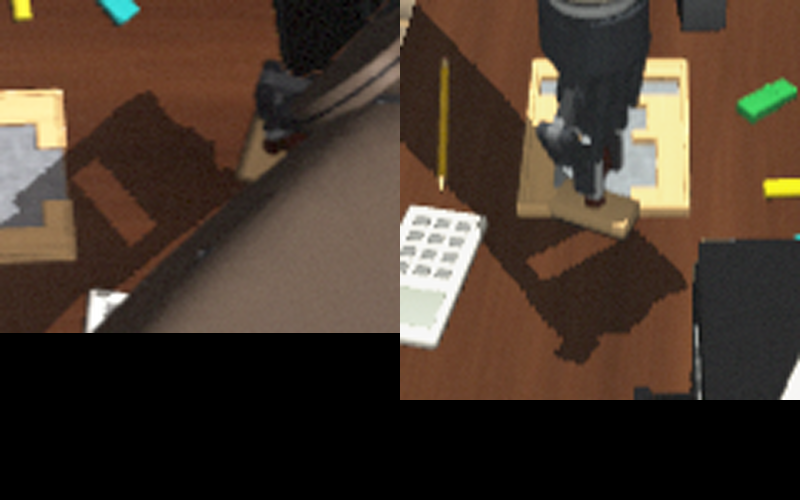

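The stamp is held level. I'll carry it to the stamping tray.

Emit:
drive_tool([
  [0,0,0,-7.5,0],
  [0,0,0,-7.5,0],
  [0,-2,0.3,0,0],
  [0,-3.5,0.5,0,0],
  [0,-3.5,0.5,0,0],
  [0,-3.5,0.5,0,0],
  [0,-3.5,0.5,0,0],
  [0,-3.5,0.5,0,0],
  [0,-3.5,0.5,0,0],
  [0,-3.5,0.5,0,0],
])

```text
time: 5.2
eef_pos: [0.4705, -0.1443, 0.1577]
tcp_rot: [-0.704, 0.043, 0.707, 0.044]
contact_force: [-0.1, 0.2, 0.5]
opening: 0.287
```

Emit:
drive_tool([
  [0,-3.5,0.5,0,0],
  [0,-3.5,0.5,0,0],
  [0,-3.5,0.5,0,0],
  [0,-3.5,0.5,0,0],
  [0,-3.5,0.5,0,0],
  [0,-3.5,0.5,0,0],
  [0,-3.5,0.5,0,0],
  [0,-3.5,0.5,0,0],
  [0,-3.5,0.5,0,0],
  [0,-3.5,0.5,0,0],
])

```text
time: 6.2
eef_pos: [0.4638, 0.2083, 0.1578]
tcp_rot: [-0.704, 0.044, 0.707, 0.043]
contact_force: [0.4, -1.5, -0.4]
opening: 0.287
```

Emit:
drive_tool([
  [0,-1.2,0.2,0,0],
  [0,0,0,0,0],
  [2.5,0,0,0,0],
  [2.5,0,0,0,0],
  [2,0,0,0,0],
  [0,0,0,0,0],
  [0,0,0,0,0],
])

```text
time: 6.9
eef_pos: [0.4647, 0.2181, 0.0899]
tcp_rot: [-0.705, 0.044, 0.706, 0.044]
contact_force: [0.2, -0.4, 0.2]
opening: 0.287
```

```bash
python3 plan.py 465,219,49,82.7; python3 look.py a3 215 170 335 270 260 130 350 210
```

```text
t 6.9 p [464.7 218.1  89.9] yaw -97.1 down [-0.002 -0.001 -1.   ] q [ 0.24  0.1   2.07 -0.    0.97  1.94] open 0.287 F [ 0.2 -0.4  0.2]
465,219,49,82.7 | turn 0.2 | shift before turn [ 4.09 -0.1  -0.03] | shift after turn [ 4.09 -0.1  -0.02]
```

View pics/a3.png

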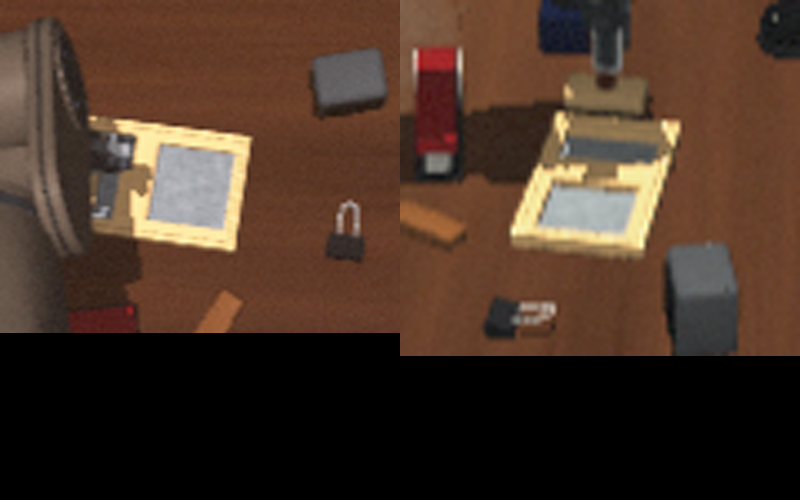

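The side crop shows the stamp base at columns 567–648, just above its recess. I'll check that against its projection.

```bash
python3 - <<'E'
from h import *
s=read_camera("side")
for x in (462,):
    w=R.from_euler("z",-7.3,degrees=True).apply(np.array([[-31,-15,0],[31,-15,0],[31,-15,18],[-31,-15,18]]))+[x,219,48.5]
    q=proj(s,w/1000); print(np.round((q-[260,130])*4.444+[400,0]))
E
```

```text
[[563. 110.]
 [643. 118.]
 [643.  98.]
 [562.  90.]]
```

Emit:
drive_tool([
  [2,-0.1,0.2,0,0],
  [1.5,0,0,0,0],
  [0.7,0,0,0,0],
  [0,0,0,0,0],
  [0,0,0,0,0],
  [0,0,0,0,0.6],
  [0,0,0,0,0.6],
  [0,0,0,0,0.6],
  [0,0,0,0,0.6],
])

```text
time: 7.95
eef_pos: [0.4633, 0.2206, 0.0487]
tcp_rot: [0.706, -0.043, -0.706, -0.044]
contact_force: [0.8, -0.2, -0.7]
opening: 0.601
```

Emit:
drive_tool([
  [-2,0,0,0,0.6],
  [-2.5,0,0,0,0.8],
  [-3,0,0,0,1],
  [-3,0,0,0,1],
  [-1,0,0,0,1],
  [0,0,0,0,1],
])

```text
time: 8.55
eef_pos: [0.4642, 0.2208, 0.1651]
tcp_rot: [0.707, -0.043, -0.704, -0.044]
contact_force: [0.5, -0.5, 0.5]
opening: 0.997
```

```bash
python3 plan.py 418,399,160,90 418,399,13,90
```

```text
t 8.6 p [464.2 220.8 165.1] yaw -97.0 down [ 0.004  0.001 -1.   ] q [ 0.25 -0.01  2.03 -0.    1.11  1.94] open 0.997 F [ 0.5 -0.5  0.5]
418,399,160,90 | turn -7.0 | shift before turn [  0.5  -17.12   6.77] | shift after turn [  0.5  -17.82   4.62]
418,399,13,90 | turn -0.0 | shift before turn [1.47e+01 1.00e-02 6.00e-02] | shift after turn [1.47e+01 1.00e-02 6.00e-02]
```

Emit:
drive_tool([
  [0,0,0,-7,1],
  [0,-3,0.8,0,1],
  [0,-3,0.8,0,1],
  [0,-3,0.8,0,1],
  [0,-3,0.8,0,1],
  [0,-3,0.8,0,1],
  [0,-2.8,0.6,0,1],
  [2.5,0,0,0,1],
  [2.5,0,0,0,1],
  [0,0,0,0,1],
])

```text
time: 9.55
eef_pos: [0.4133, 0.3963, 0.1067]
tcp_rot: [-0.703, 0.003, 0.711, -0.002]
contact_force: [-1.7, -0.3, -0.6]
opening: 1.0
```

```bash
python3 plan.py 418,399,13,90; python3 look.py a4 130 190 330 290 275 90 355 190
```

```text
t 9.6 p [413.3 396.3 106.7] yaw -90.0 down [-0.01  -0.007 -1.   ] q [ 0.59  0.21  1.92 -0.    1.03  2.16] open 1.0 F [-1.7 -0.3 -0.6]
418,399,13,90 | turn -0.0 | shift before turn [ 9.36 -0.34 -0.57] | shift after turn [ 9.36 -0.34 -0.57]
```

View pics/a4.png

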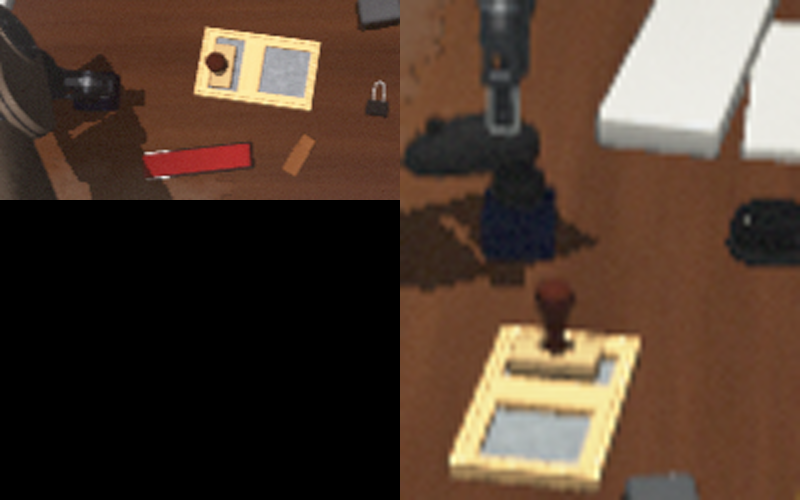

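The stamp stands upright in its recess and the bottle is below the gripper. I'll descend and grip the body.

Emit:
drive_tool([
  [2,-0.2,-0.3,0,1],
  [2,0,0,0,1],
  [2,0,0,0,1],
  [2,0,0,0,1],
  [1.4,0,0,0,1],
  [0,0,0,0,1],
  [0,0,0,0,1],
], force=40)

```text
time: 10.35
eef_pos: [0.4208, 0.4008, 0.0201]
tcp_rot: [0.707, -0.0, -0.707, -0.001]
contact_force: [0.0, 0.3, -1.1]
opening: 1.001
```

```bash
python3 plan.py 418,399,13,90; python3 - <<'E'
from fit import *; import pickle, fit as F
F.col=lambda n:(lambda r,g,b:(r>90)&(g>70)&(r-b>22))
t=read_camera("top"); s=read_camera("side"); res=pickle.load(open("res.pkl","rb")); q=res["stamping"]
F.col=lambda n:beige
for z in(.0058,):
    O=[(s,(292,158,314,167))]
im=s["frame"][155:170,290:318]; cv2.imwrite("pics/st.png",cv2.resize(np.hstack([im]),None,fx=16,fy=16,interpolation=2)[:,:,::-1])
E
```

```text
t 10.3 p [420.8 400.8  20.1] yaw -90.1 down [ 0.001  0.001 -1.   ] q [0.59 0.35 1.93 0.   0.86 2.16] open 1.001 F [ 0.   0.3 -1.1]
418,399,13,90 | turn -0.1 | shift before turn [0.71 0.18 0.29] | shift after turn [0.71 0.18 0.29]
```

Emit:
drive_tool([
  [0.6,0.2,0.3,0,1],
  [0,0,0,0,1],
  [0,0,0,0,0],
  [0,0,0,0,0],
  [0,0,0,0,0],
  [0,0,0,0,0],
  [0,0,0,0,0],
  [0,0,0,0,0],
], force=40)

```text
time: 11.25
eef_pos: [0.4179, 0.3991, 0.0141]
tcp_rot: [0.708, 0.0, -0.707, -0.001]
contact_force: [-0.4, 0.5, 4.8]
opening: 0.624
```

```bash
python3 plan.py 418,399,100,90 451.6,134.6,100,82.7 451.6,134.6,20,82.7
```

```text
t 11.2 p [417.9 399.1  14.1] yaw -90.1 down [ 0.001  0.001 -1.   ] q [0.59 0.35 1.94 0.   0.85 2.16] open 0.624 F [-0.4  0.5  4.8]
418,399,100,90 | turn -0.1 | shift before turn [-8.59 -0.   -0.03] | shift after turn [-8.59 -0.   -0.03]
451.6,134.6,100,82.7 | turn 7.3 | shift before turn [-0.03 26.44 -3.36] | shift after turn [-0.03 25.8  -6.69]
451.6,134.6,20,82.7 | turn 0.0 | shift before turn [8.   0.01 0.01] | shift after turn [8.   0.01 0.01]
```

View pics/st.png

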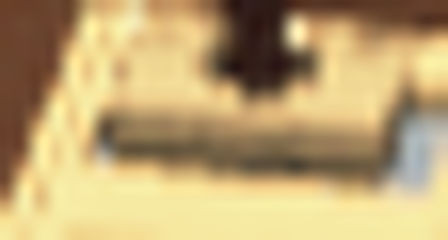

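Emit:
drive_tool([
  [-1.5,0,0,0,0],
  [-2.5,0,0,0,0],
  [-2.5,0,0,0,0],
  [-2.5,0,0,0,0],
  [-2.5,0,0,0,0],
  [0,0,0,7.3,0],
  [0,1.5,-0.4,0,0],
  [0,2.5,-0.6,0,0],
  [0,2.8,-0.7,0,0],
  [0,2.8,-0.7,0,0],
], force=60)

```text
time: 12.25
eef_pos: [0.4273, 0.2978, 0.1268]
tcp_rot: [-0.705, 0.045, 0.707, 0.043]
contact_force: [0.3, 1.3, -1.5]
opening: 0.619
```

Emit:
drive_tool([
  [0,2.8,-0.7,0,0],
  [0,2.8,-0.7,0,0],
  [0,2.8,-0.7,0,0],
  [0,2.8,-0.7,0,0],
  [0,2.5,-0.8,0,0],
  [0,2.5,-0.7,0,0],
  [0,0,0,0,0],
  [0,0,0,0,0],
  [0,0,0,0,0],
  [0,0,0,0,0],
])

```text
time: 13.25
eef_pos: [0.4501, 0.1347, 0.128]
tcp_rot: [-0.705, 0.045, 0.706, 0.045]
contact_force: [0.5, 0.2, -0.8]
opening: 0.619
```

```bash
python3 plan.py 451.6,134.6,50,82.7 451.6,134.6,19,82.7; python3 - <<'E'
from fit import *; import pickle
s=read_camera("side"); q=pickle.load(open("res.pkl","rb"))["stamping"]
g=R.from_euler("z",q[3]).apply([0,.045,0])+q[:3]
w=R.from_euler("z",q[3]).apply(np.array([[-31,-15,18],[31,-15,18],[-31,-15,8],[31,-15,8]])/1000)+[g[0],g[1],.0058]
print("expected stamp corners in st.png",np.round((proj(s,w)+.5-[290,155])*16-.5))
E
```

```text
t 13.2 p [450.1 134.7 128. ] yaw -97.3 down [-0.001 -0.    -1.   ] q [ 0.07 -0.06  2.15  0.    1.05  1.77] open 0.619 F [ 0.5  0.2 -0.8]
451.6,134.6,50,82.7 | turn 0.0 | shift before turn [ 7.8  -0.01 -0.16] | shift after turn [ 7.8  -0.01 -0.16]
451.6,134.6,19,82.7 | turn 0.0 | shift before turn [ 3.1 -0.  -0. ] | shift after turn [ 3.1 -0.  -0. ]
expected stamp corners in st.png [[118. 102.]
 [403. 131.]
 [119. 142.]
 [403. 170.]]
```

Emit:
drive_tool([
  [2,0,-0.1,0,0],
  [2,0,0,0,0],
  [2,0,0,0,0],
  [1.8,0,-0.1,0,0],
  [0,0,0,0,0],
  [1,0,0,0,0],
  [0.8,0,0,0,0],
  [0.5,0,0,0,0],
  [0,0,0,0,0],
  [0,0,0,0,0],
])

```text
time: 14.3
eef_pos: [0.4529, 0.1339, 0.0275]
tcp_rot: [0.706, -0.045, -0.706, -0.045]
contact_force: [0.8, -0.3, -1.3]
opening: 0.615
```

```bash
python3 plan.py 451.6,134.6,19,82.7; python3 look.py a5 220 180 330 260 270 130 350 215
```

```text
t 14.3 p [452.9 133.9  27.5] yaw -97.4 down [ 0.  0. -1.] q [0.07 0.12 2.19 0.   0.83 1.77] open 0.615 F [ 0.8 -0.3 -1.3]
451.6,134.6,19,82.7 | turn -0.1 | shift before turn [ 0.85 -0.06  0.13] | shift after turn [ 0.85 -0.06  0.13]
```

View pics/a5.png

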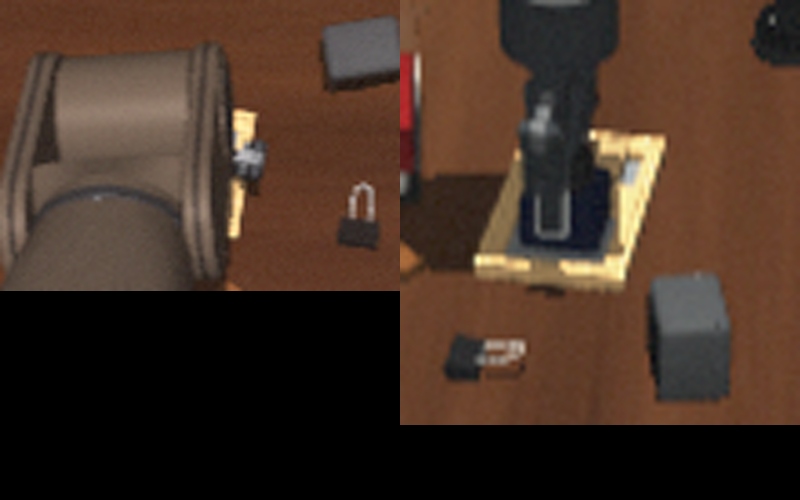

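The bottle hangs squarely over its square recess. I'll lower the last 8 mm and release.

Emit:
drive_tool([
  [0.5,0,0.1,0,0],
  [0.3,0,0,0,0],
  [0,0,0,0,0],
  [0,0,0,0,0],
  [0,0,0,0,0],
])

```text
time: 14.9
eef_pos: [0.4517, 0.134, 0.0194]
tcp_rot: [0.706, -0.045, -0.706, -0.045]
contact_force: [-0.6, -0.5, -2.2]
opening: 0.62
```

Emit:
drive_tool([
  [0,0,0,0,0.85],
  [0,0,0,0,0.85],
  [0,0,0,0,0.85],
  [0,0,0,0,0.85],
  [-1.5,0,0,0,0.85],
  [-2.5,0,0,0,0.85],
  [-3,0,0,0,0.85],
  [-3,0,0,0,0.85],
  [-3,0,0,0,0.85],
  [0,0,0,0,0.85],
])

```text
time: 15.9
eef_pos: [0.4549, 0.1343, 0.1544]
tcp_rot: [0.709, -0.045, -0.702, -0.046]
contact_force: [0.4, -0.3, -0.2]
opening: 0.853
```

Emit:
drive_tool([
  [0,0,0,0,0.85],
  [0,0,0,0,0.85],
])

```text
time: 16.1
eef_pos: [0.4507, 0.1339, 0.1479]
tcp_rot: [-0.705, 0.045, 0.707, 0.045]
contact_force: [-1.1, -0.0, -0.9]
opening: 0.851
```

```bash
python3 plan.py 654,79,150,-7.5 654,79,4,-7.5
```

```text
t 16.1 p [450.7 133.9 147.9] yaw -97.4 down [-0.003 -0.    -1.   ] q [ 0.07 -0.08  2.14  0.    1.09  1.77] open 0.851 F [-1.1 -0.  -0.9]
654,79,150,-7.5 | turn -89.9 | shift before turn [ -0.26   2.84 -20.87] | shift after turn [-0.26 20.88  2.79]
654,79,4,-7.5 | turn -0.0 | shift before turn [ 1.46e+01  4.00e-02 -1.00e-02] | shift after turn [ 1.46e+01  4.00e-02 -1.00e-02]
```

Emit:
drive_tool([
  [0,0.3,-2,-8.2,1],
  [0,0,0,-8.2,1],
  [0,0,0,-8.2,1],
  [0,0,0,-8.2,1],
  [0,0,0,-8.2,1],
  [0,0,0,-8.2,1],
  [0,0,0,-8.2,1],
  [0,0,0,-8.2,1],
  [0,0,0,-8.2,1],
  [0,0,0,-8.2,1],
])

```text
time: 17.1
eef_pos: [0.4699, 0.1283, 0.1472]
tcp_rot: [-0.56, -0.431, 0.562, -0.43]
contact_force: [0.4, 0.1, -0.3]
opening: 1.003
```

Emit:
drive_tool([
  [0,0,0,-7.9,1],
  [0,3,0.4,0,1],
  [0,3,0.4,0,1],
  [0,3,0.4,0,1],
  [0,3,0.4,0,1],
  [0,3,0.4,0,1],
  [0,3,0.4,0,1],
  [2,0,0,0,1],
  [2,0,0,0,1],
  [2,0,0,0,1],
])

```text
time: 18.1
eef_pos: [0.6453, 0.0811, 0.086]
tcp_rot: [-0.53, -0.467, 0.533, -0.465]
contact_force: [-0.7, -0.6, -0.2]
opening: 0.998
```

Emit:
drive_tool([
  [1,0,0,0,1],
  [0,0,0,0,1],
  [0,0,0,0,1],
  [0,0,0,0,1],
])

```text
time: 18.5
eef_pos: [0.6473, 0.0813, 0.0806]
tcp_rot: [0.532, 0.466, -0.531, 0.467]
contact_force: [-0.5, -0.3, -0.8]
opening: 1.0
```

```bash
python3 plan.py 654,79,5,-7.5
```

```text
t 18.5 p [647.3  81.3  80.6] yaw -7.4 down [ 0.002 -0.    -1.   ] q [-0.03  0.39  1.74  0.    1.01  0.1 ] open 1.0 F [-0.5 -0.3 -0.8]
654,79,5,-7.5 | turn 0.1 | shift before turn [7.56 0.68 0.15] | shift after turn [7.56 0.68 0.15]
```

Emit:
drive_tool([
  [2,0.3,0.2,0,1],
  [2,0.4,0,0,1],
  [2,0,0,0,1],
  [1.4,0,0,0,1],
  [0,0,0,0,1],
  [0,0,0,0,1],
  [0,0,0,0,1],
  [0,0,0,0,1],
])

```text
time: 19.3
eef_pos: [0.6542, 0.0784, 0.0069]
tcp_rot: [0.532, 0.466, -0.531, 0.467]
contact_force: [0.6, -0.3, -0.2]
opening: 0.997
```

```bash
python3 plan.py 654,79,1,-7.5
```

```text
t 19.3 p [654.2  78.4   6.9] yaw -7.4 down [ 0.003 -0.    -1.   ] q [-0.03  0.51  1.74 -0.    0.9   0.1 ] open 0.997 F [ 0.6 -0.3 -0.2]
654,79,1,-7.5 | turn 0.1 | shift before turn [ 0.59 -0.03 -0.05] | shift after turn [ 0.59 -0.03 -0.05]
```

Emit:
drive_tool([
  [0.6,0,0,0,1],
  [0,0,0,0,1],
  [0,0,0,0,0],
  [0,0,0,0,0],
  [0,0,0,0,0],
  [0,0,0,0,0],
  [0,0,0,0,0],
  [0,0,0,0,0],
], force=30)

```text
time: 20.1
eef_pos: [0.6534, 0.0784, -0.0004]
tcp_rot: [0.532, 0.466, -0.531, 0.467]
contact_force: [-0.0, -0.0, 1.3]
opening: 0.582
```

Emit:
drive_tool([
  [-1,0,0,0,0],
  [-2,0,0,0,0],
  [-2,0,0,0,0],
  [-2,0,0,0,0],
  [-2,0,0,0,0],
  [-1,0,0,0,0],
  [0,0,0,0,0],
  [0,0,0,0,0],
  [0,0,0,0,0],
])

```text
time: 21.0
eef_pos: [0.6521, 0.0784, 0.0977]
tcp_rot: [-0.531, -0.467, 0.532, -0.466]
contact_force: [0.1, -0.1, -0.6]
opening: 0.583
```

```bash
python3 plan.py 464,-236,100,92.9; python3 look.py a6 210 120 430 260 260 130 360 260
```

```text
t 21.0 p [652.1  78.4  97.7] yaw -7.5 down [-0.003  0.    -1.   ] q [-0.03  0.38  1.71  0.    1.05  0.1 ] open 0.583 F [ 0.1 -0.1 -0.6]
464,-236,100,92.9 | turn 79.6 | shift before turn [ -0.18 -14.57  33.62] | shift after turn [-0.18 30.45 20.38]
```

View pics/a6.png

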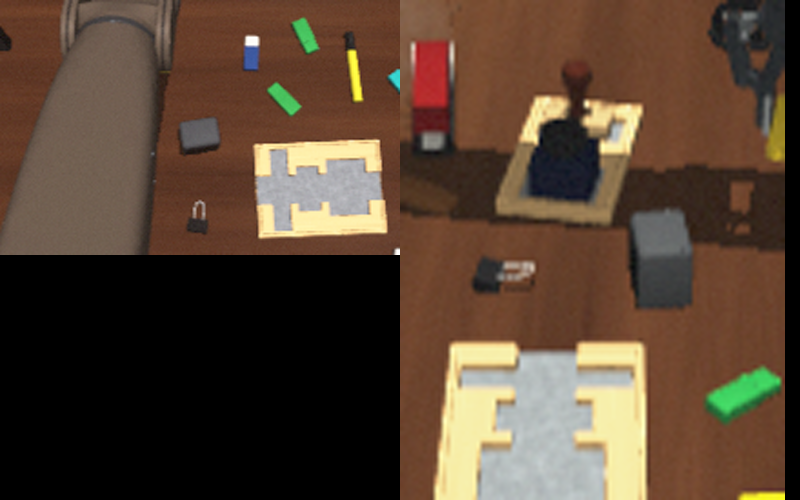

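The pad is held, and the bottle and stamp are seated. I'll carry the pad over.

Emit:
drive_tool([
  [-1,0,0,8,0],
  [-1,0,0,8,0],
  [0,0,0,8,0],
  [0,0,0,8,0],
  [0,0,0,8,0],
  [0,0,0,8,0],
  [0,0,0,8,0],
  [0,0,0,8,0],
  [0,0,0,8,0],
  [0,0,0,8,0],
])

```text
time: 22.1
eef_pos: [0.6527, 0.0784, 0.1183]
tcp_rot: [-0.706, -0.014, 0.708, -0.014]
contact_force: [0.7, -0.1, 0.1]
opening: 0.58
```

Emit:
drive_tool([
  [0,1.5,1,0,0],
  [0,2.5,1.7,0,0],
  [0,2.5,1.7,0,0],
  [0,2.5,1.7,0,0],
  [0,2.5,1.7,0,0],
  [0,2.5,1.7,0,0],
  [0,2.5,1.7,0,0],
  [0,2.5,1.7,0,0],
  [0,2.5,1.7,0,0],
  [0,2.5,1.7,0,0],
])

```text
time: 23.1
eef_pos: [0.4991, -0.1699, 0.1188]
tcp_rot: [-0.707, -0.017, 0.707, -0.017]
contact_force: [-0.4, -0.2, 0.2]
opening: 0.58
```

Emit:
drive_tool([
  [0,2.5,1.7,0,0],
  [0,2.5,1.7,0,0],
  [0,1.5,0.7,0,0],
  [2,0,0,0,0],
  [2,0,0,0,0],
  [2,0,0,0,0],
  [0,0,0,0,0],
  [0,0,0,0,0],
  [0,0,0,0,0],
  [0,0,0,0,0],
])

```text
time: 24.1
eef_pos: [0.4636, -0.236, 0.0607]
tcp_rot: [0.708, 0.015, -0.706, 0.017]
contact_force: [0.3, 0.3, -0.9]
opening: 0.58
```

```bash
python3 plan.py 464,-236,5,92.9; python3 - <<'E'
from h import *
s=read_camera("side"); crop(s,255,200,340,290,6,"pics/a7.png")
E
```

```text
t 24.1 p [ 463.6 -236.    60.7] yaw -87.4 down [ 0.002 -0.002 -1.   ] q [-0.67  0.16  2.07 -0.    0.91  0.86] open 0.58 F [ 0.3  0.3 -0.9]
464,-236,5,92.9 | turn -0.3 | shift before turn [ 5.57 -0.   -0.03] | shift after turn [ 5.57 -0.   -0.03]
```

View pics/a7.png

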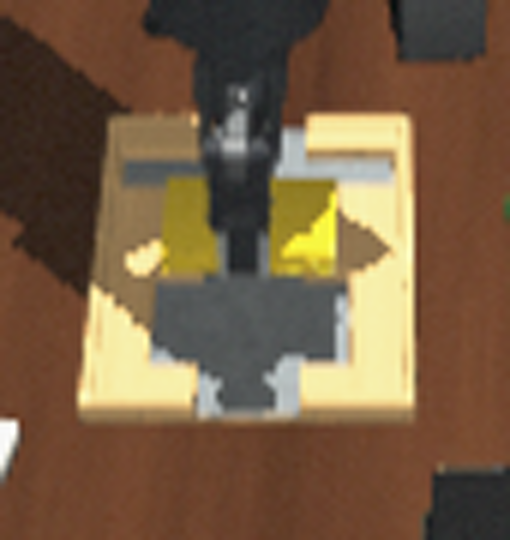

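The pad is centred over its recess: columns 163–337 against 150–350. I'll lower and release.

Emit:
drive_tool([
  [2,0,0,0,0],
  [2,0,0,0,0],
  [1,0,0,0,0],
  [0,0,0,0,0],
  [0.7,0,0,0,0],
  [0,0,0,0,0],
  [0,0,0,0,0],
  [0,0,0,0,0],
])

```text
time: 24.95
eef_pos: [0.4638, -0.236, 0.0032]
tcp_rot: [0.708, 0.015, -0.706, 0.016]
contact_force: [0.7, -1.5, 1.9]
opening: 0.58
```

Emit:
drive_tool([
  [0,0,0,0,0.75],
  [0,0,0,0,0.75],
  [0,0,0,0,0.75],
  [-1,0,0,0,0.75],
  [-2,0,0,0,0.75],
  [-3,0,0,0,0.7],
  [-3,0,0,0,0.6],
  [0,0,0,0,0.6],
  [0,0,0,0,0.6],
  [0,0,0,0,0.6],
])

```text
time: 25.95
eef_pos: [0.4621, -0.2347, 0.0913]
tcp_rot: [-0.706, -0.016, 0.708, -0.015]
contact_force: [0.8, 1.0, -0.3]
opening: 0.601
```

```bash
python3 plan.py 686,-85,95,88 686,-85,2,88
```

```text
t 25.9 p [ 462.1 -234.7   91.3] yaw -87.5 down [-0.002  0.001 -1.   ] q [-0.67  0.11  2.06  0.    0.97  0.86] open 0.601 F [ 0.8  1.  -0.3]
686,-85,95,88 | turn 4.5 | shift before turn [ -0.39 -13.96 -23.03] | shift after turn [ -0.39 -15.75 -21.85]
686,-85,2,88 | turn 0.0 | shift before turn [ 9.3   0.01 -0.02] | shift after turn [ 9.3   0.01 -0.02]
```

Emit:
drive_tool([
  [0,0,0,4.5,0.55],
  [0,-1.6,-2.2,0,0.55],
  [0,-1.6,-2.2,0,0.55],
  [0,-1.6,-2.2,0,0.55],
  [0,-1.6,-2.2,0,0.55],
  [0,-1.6,-2.2,0,0.55],
  [0,-1.6,-2.2,0,0.55],
  [0,-1.6,-2.2,0,0.55],
  [0,-1.6,-2.2,0,0.55],
  [0,-1.6,-2.2,0,0.55],
])

```text
time: 26.95
eef_pos: [0.6653, -0.0971, 0.0898]
tcp_rot: [-0.706, 0.012, 0.708, 0.012]
contact_force: [0.1, -0.5, -0.0]
opening: 0.547
```

Emit:
drive_tool([
  [0,-1.4,-2.1,0,0.55],
  [2,0,0,0,0.55],
  [2,0,0,0,0.55],
  [2,0,0,0,0.55],
  [0,0,0,0,0.55],
  [0,0,0,0,0.55],
  [0,0,0,0,0.55],
  [0,0,0,0,0.55],
])

```text
time: 27.75
eef_pos: [0.6881, -0.0853, 0.0338]
tcp_rot: [0.708, -0.012, -0.706, -0.012]
contact_force: [0.2, 0.5, -0.0]
opening: 0.553
```

```bash
python3 plan.py 686,-85,2,88
```

```text
t 27.8 p [688.1 -85.3  33.8] yaw -92.0 down [ 0.002 -0.001 -1.   ] q [-0.27  0.53  1.64  0.    0.97  1.34] open 0.553 F [ 0.2  0.5 -0. ]
686,-85,2,88 | turn 0.0 | shift before turn [ 3.18 -0.02  0.22] | shift after turn [ 3.18 -0.02  0.22]
```

Emit:
drive_tool([
  [1.5,0,0.2,0,0.55],
  [1,0,0,0,0.55],
  [0.7,0,0,0,0.55],
  [0,0,0,0,0.55],
  [0,0,0,0,0],
  [0,0,0,0,0],
  [0,0,0,0,0],
  [0,0,0,0,0],
  [0,0,0,0,0],
  [0,0,0,0,0],
], force=30)

```text
time: 28.75
eef_pos: [0.6852, -0.0848, 0.0005]
tcp_rot: [0.707, -0.012, -0.707, -0.012]
contact_force: [0.5, 0.1, 0.6]
opening: 0.253
```

Emit:
drive_tool([
  [-1,0,0,0,0],
  [-2,0,0,0,0],
  [-3,0,0,0,0],
  [-3,0,0,0,0],
  [-1,0,0,0,0],
  [0,0,0,0,0],
  [0,0,0,0,0],
  [0,0,0,0,0],
])

```text
time: 29.55
eef_pos: [0.6837, -0.0845, 0.0978]
tcp_rot: [-0.706, 0.012, 0.708, 0.012]
contact_force: [0.1, -0.9, -0.2]
opening: 0.25
```

```bash
python3 plan.py 460.5,-174.5,100,92.9
```

```text
t 29.6 p [683.7 -84.5  97.8] yaw -92.0 down [-0.004  0.001 -1.   ] q [-0.27  0.44  1.63 -0.    1.07  1.33] open 0.25 F [ 0.1 -0.9 -0.2]
460.5,-174.5,100,92.9 | turn -4.9 | shift before turn [-0.14  9.76 22.  ] | shift after turn [-0.14  7.86 22.75]
```

Emit:
drive_tool([
  [0,0,0,-4.9,0],
  [0,0.9,2.5,0,0],
  [0,0.9,2.5,0,0],
  [0,0.9,2.5,0,0],
  [0,0.9,2.5,0,0],
  [0,0.9,2.5,0,0],
  [0,0.9,2.5,0,0],
  [0,0.9,2.5,0,0],
  [0,0.9,2.5,0,0],
  [0,0.7,2.7,0,0],
])

```text
time: 30.55
eef_pos: [0.4608, -0.1753, 0.0987]
tcp_rot: [-0.706, -0.019, 0.708, -0.018]
contact_force: [-0.8, -0.8, 0.1]
opening: 0.252
```

Emit:
drive_tool([
  [0,0,0,0,0],
  [2,0,0,0,0],
  [2,0,0,0,0],
  [2,0,0,0,0],
  [0,0,0,0,0],
  [0,0,0,0,0],
  [0,0,0,0,0],
  [0,0,0,0,0],
])

```text
time: 31.35
eef_pos: [0.4635, -0.1758, 0.0414]
tcp_rot: [0.708, 0.018, -0.706, 0.019]
contact_force: [0.4, -0.1, -0.7]
opening: 0.257
```

```bash
python3 plan.py 460.5,-174.5,5,92.9
```

```text
t 31.4 p [ 463.5 -175.8   41.4] yaw -87.0 down [ 0.002 -0.001 -1.   ] q [-0.57  0.14  2.14  0.    0.86  0.95] open 0.257 F [ 0.4 -0.1 -0.7]
460.5,-174.5,5,92.9 | turn 0.1 | shift before turn [ 3.64 -0.15  0.3 ] | shift after turn [ 3.64 -0.15  0.3 ]
```

Emit:
drive_tool([
  [1.5,-0.1,0.2,0,0],
  [1,0,0,0,0],
  [0.6,0,0,0,0],
  [0.5,0,0,0,0],
  [0,0,0,0,0],
  [0,0,0,0,0],
  [0,0,0,0,0],
])

```text
time: 32.05
eef_pos: [0.4606, -0.1746, 0.0044]
tcp_rot: [0.707, 0.018, -0.707, 0.018]
contact_force: [-0.0, -0.4, -0.2]
opening: 0.257
```

Emit:
drive_tool([
  [0,0,0,0,0.37],
  [0,0,0,0,0.37],
  [0,0,0,0,0.37],
  [-1,0,0,0,0.37],
  [-2,0,0,0,0.37],
  [-3,0,0,0,0.37],
  [-3,0,0,0,0.37],
  [0,0,0,0,0.37],
  [0,0,0,0,0.37],
  [0,0,0,0,0.37],
])

```text
time: 33.05
eef_pos: [0.4597, -0.174, 0.0934]
tcp_rot: [-0.706, -0.019, 0.707, -0.018]
contact_force: [-0.2, -0.6, -0.3]
opening: 0.368
```

```bash
python3 plan.py 661,-252.5,95,95.4 661,-252.5,2,95.4; python3 look.py a8 335 120 435 260 255 195 345 290
```

```text
t 33.0 p [ 459.7 -174.    93.4] yaw -87.0 down [-0.002  0.001 -1.   ] q [-0.57  0.05  2.12 -0.    0.97  0.95] open 0.368 F [-0.2 -0.6 -0.3]
661,-252.5,95,95.4 | turn -2.4 | shift before turn [ -0.2    8.87 -19.7 ] | shift after turn [ -0.2    9.71 -19.3 ]
661,-252.5,2,95.4 | turn -0.0 | shift before turn [ 9.3   0.01 -0.01] | shift after turn [ 9.3   0.01 -0.01]
```

View pics/a8.png

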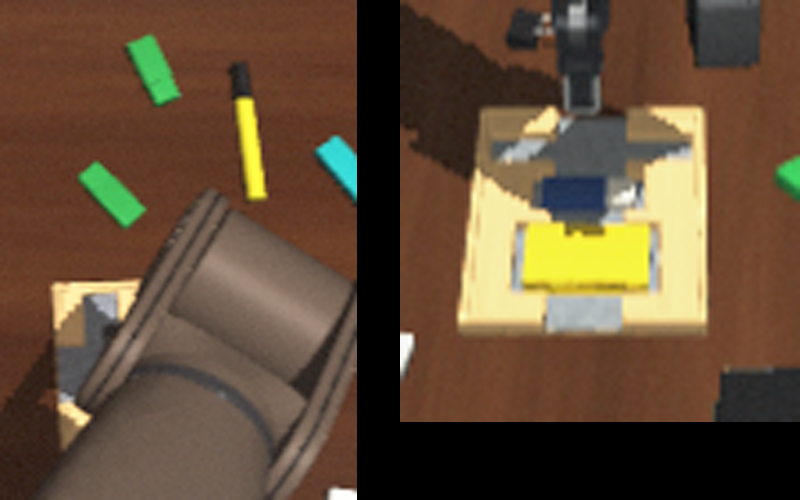

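The pad and eraser are seated. The highlighter is next.

Emit:
drive_tool([
  [0,0,0,-2.4,0.5],
  [0,1.2,-2.4,0,0.5],
  [0,1.2,-2.4,0,0.5],
  [0,1.2,-2.4,0,0.5],
  [0,1.2,-2.4,0,0.5],
  [0,1.2,-2.4,0,0.5],
  [0,1.2,-2.4,0,0.5],
  [0,1.2,-2.4,0,0.5],
  [0,1.3,-2.5,0,0.5],
  [0,0,0,0,0.5],
])

```text
time: 34.15
eef_pos: [0.6633, -0.254, 0.0926]
tcp_rot: [-0.706, -0.033, 0.706, -0.033]
contact_force: [-0.8, -0.4, -0.5]
opening: 0.502
```

Emit:
drive_tool([
  [2,0,0,0,0.5],
  [2,0,0,0,0.5],
  [2,0,0,0,0.5],
  [0,0,0,0,0.5],
  [0,0,0,0,0.5],
  [0,0,0,0,0.5],
  [0,0,0,0,0.5],
])

```text
time: 34.85
eef_pos: [0.6626, -0.2536, 0.036]
tcp_rot: [0.707, 0.032, -0.706, 0.033]
contact_force: [-0.9, -0.3, 0.7]
opening: 0.497
```

```bash
python3 plan.py 661,-252.5,1,95.4
```

```text
t 34.9 p [ 662.6 -253.6   36. ] yaw -84.7 down [ 0.002 -0.001 -1.   ] q [-0.51  0.56  1.59 -0.    0.99  0.97] open 0.497 F [-0.9 -0.3  0.7]
661,-252.5,1,95.4 | turn -0.1 | shift before turn [ 3.5  -0.13  0.16] | shift after turn [ 3.5  -0.13  0.16]
```

Emit:
drive_tool([
  [1.5,-0.1,0.2,0,0.5],
  [1,0,0,0,0.5],
  [0.9,0,0,0,0.5],
  [0,0,0,0,0.5],
  [0,0,0,0,0],
  [0,0,0,0,0],
  [0,0,0,0,0],
  [0,0,0,0,0],
  [0,0,0,0,0],
  [0,0,0,0,0],
], force=30)

```text
time: 35.85
eef_pos: [0.6599, -0.2524, 0.0005]
tcp_rot: [0.707, 0.033, -0.706, 0.033]
contact_force: [0.0, -0.6, 1.8]
opening: 0.156
```

Emit:
drive_tool([
  [-1,0,0,0,0],
  [-2,0,0,0,0],
  [-3,0,0,0,0],
  [-3,0,0,0,0],
  [-1,0,0,0,0],
  [0,0,0,0,0],
  [0,0,0,0,0],
  [0,0,0,0,0],
])

```text
time: 36.65
eef_pos: [0.6583, -0.2516, 0.0979]
tcp_rot: [-0.705, -0.034, 0.708, -0.032]
contact_force: [0.1, -0.3, -0.7]
opening: 0.15
```

```bash
python3 plan.py 458.5,-130.5,100,92.9
```

```text
t 36.6 p [ 658.3 -251.6   97.9] yaw -84.7 down [-0.004  0.002 -1.   ] q [-0.51  0.48  1.58  0.    1.09  0.97] open 0.15 F [ 0.1 -0.3 -0.7]
458.5,-130.5,100,92.9 | turn 2.4 | shift before turn [ -0.11 -13.92  18.76] | shift after turn [ -0.11 -13.1   19.34]
```

Emit:
drive_tool([
  [0,0,0,2.4,0],
  [0,-1.6,2.4,0,0],
  [0,-1.6,2.4,0,0],
  [0,-1.6,2.4,0,0],
  [0,-1.6,2.4,0,0],
  [0,-1.6,2.4,0,0],
  [0,-1.6,2.4,0,0],
  [0,-1.6,2.4,0,0],
  [0,-1.6,2.4,0,0],
  [0,-0.3,0.1,0,0],
])

```text
time: 37.65
eef_pos: [0.4562, -0.129, 0.0976]
tcp_rot: [-0.705, -0.02, 0.709, -0.017]
contact_force: [-0.5, 0.8, -1.2]
opening: 0.154
```

Emit:
drive_tool([
  [0,0,0,0,0],
  [2,0,0,0,0],
  [2,0,0,0,0],
  [2,0,0,0,0],
  [0,0,0,0,0],
  [0,0,0,0,0],
  [0,0,0,0,0],
  [0,0,0,0,0],
])

```text
time: 38.45
eef_pos: [0.4612, -0.132, 0.0415]
tcp_rot: [0.708, 0.018, -0.706, 0.019]
contact_force: [-0.2, 0.0, -0.1]
opening: 0.147
```

```bash
python3 plan.py 457.5,-130.5,5,92.9
```

```text
t 38.5 p [ 461.2 -132.    41.5] yaw -87.1 down [ 0.002 -0.001 -1.   ] q [-0.49  0.11  2.17 -0.    0.86  1.03] open 0.147 F [-0.2  0.  -0.1]
457.5,-130.5,5,92.9 | turn 0.0 | shift before turn [ 3.65 -0.18  0.37] | shift after turn [ 3.65 -0.18  0.37]
```

Emit:
drive_tool([
  [1.5,-0.1,0.2,0,0],
  [1,0,0,0,0],
  [0.6,0,0,0,0],
  [0.5,0,0,0,0],
  [0,0,0,0,0],
  [0,0,0,0,0],
  [0,0,0,0,0],
])

```text
time: 39.15
eef_pos: [0.4583, -0.1306, 0.0044]
tcp_rot: [0.707, 0.018, -0.707, 0.018]
contact_force: [0.3, 0.2, -0.5]
opening: 0.148
```

Emit:
drive_tool([
  [0,0,0,0,0.28],
  [0,0,0,0,0.28],
  [0,0,0,0,0.28],
  [-1,0,0,0,0.28],
  [-2,0,0,0,0.28],
  [-3,0,0,0,0.28],
  [-3,0,0,0,0.28],
  [-3,0,0,0,0.28],
  [-3,0,0,0,0.28],
  [-2,0,0,0,0.28],
])

```text
time: 40.15
eef_pos: [0.4589, -0.1309, 0.1777]
tcp_rot: [0.708, 0.017, -0.706, 0.019]
contact_force: [0.0, -0.9, -0.6]
opening: 0.281
```

```bash
python3 plan.py 330,-500,200,92.9
```

```text
t 40.1 p [ 458.9 -130.9  177.7] yaw -87.0 down [ 0.004 -0.002 -1.   ] q [-0.49 -0.11  2.1   0.    1.14  1.03] open 0.281 F [ 0.  -0.9 -0.6]
330,-500,200,92.9 | turn 0.1 | shift before turn [-2.2  36.2  14.76] | shift after turn [-2.2  36.22 14.73]
```

Moving aside for the final look.

Emit:
drive_tool([
  [-0.2,3,1.2,0,0.28],
  [-0.2,3,1.2,0,0.28],
  [-0.2,3,1.2,0,0.28],
  [-0.2,3,1.2,0,0.28],
  [-0.2,3,1.2,0,0.28],
  [-0.2,3,1.2,0,0.28],
  [-0.2,3,1.2,0,0.28],
  [-0.2,3,1.2,0,0.28],
  [-0.2,3,1.2,0,0.28],
  [-0.2,3,1.2,0,0.28],
])

```text
time: 41.15
eef_pos: [0.353, -0.4374, 0.1952]
tcp_rot: [0.707, 0.018, -0.707, 0.018]
contact_force: [0.4, 0.3, 0.1]
opening: 0.283
```

Emit:
drive_tool([
  [0,3,1.2,0,0.28],
  [0,3,1.2,0,0.28],
  [0,0,0,0,0.28],
  [0,0,0,0,0.28],
  [0,0,0,0,0.28],
])

```text
time: 41.65
eef_pos: [0.333, -0.4964, 0.1944]
tcp_rot: [0.707, 0.019, -0.707, 0.018]
contact_force: [-0.3, -0.0, 0.4]
opening: 0.279
```

```bash
python3 - <<'E'
from fit import *; import pickle, fit as F
t=read_camera("top"); s=read_camera("side"); pickle.dump((t,s),open("c1.pkl","wb")); res=pickle.load(open("res.pkl","rb")); out=[]
G=dict(pen=("marking",(0,.0615),0),eraser=("marking",(0,.0175),0),pad=("marking",(0,-.044),90),stamp=("stamping",(0,.045),0),bottle=("stamping",(0,-.04),0))
for c,roi in((t,(215,180,435,262)),(s,(260,145,345,285))):
    k=5; u0,v0,u1,v1=roi; im=cv2.resize(c["frame"][v0:v1,u0:u1],None,fx=k,fy=k,interpolation=2)
    for n,(tr,o,w) in G.items():
        q=res[tr]; W=R.from_euler("z",q[3]+np.radians(w)).apply(M[n])+R.from_euler("z",q[3]).apply([*o,.004])+q[:3]
        h=cv2.convexHull(((proj(c,W)+.5-[u0,v0])*k-.5).astype(np.float32)); cv2.polylines(im,[np.round(h).astype(int)],True,(255,0,0),1)
    out.append(im)
a,b=out; a=cv2.resize(a,(800,298)); L=b[:300,:]; Q=b[330:,:]
b1=cv2.resize(b[:250],None,fx=.94,fy=1); b2=b[330:630]
z=np.zeros((300,800,3),np.uint8); z[:250,:400]=cv2.resize(b[:250],(400,250)); z[:282,400:]=cv2.resize(b[330:630],(400,282))
cv2.imwrite("pics/final.png",np.vstack([a,z])[:,:,::-1])
E
```

```text
(no output)
```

View pics/final.png

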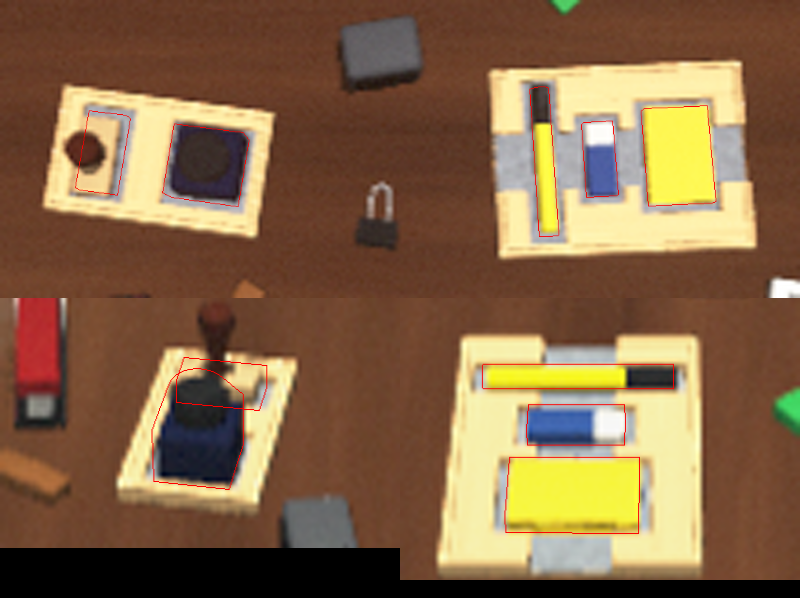

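The three things in the marking tray match their goal outlines, and the bottle is within a few mm. The stamp looks shifted to +y, near (98,155). Measuring it numerically, since I'm out of pictures.

```bash
python3 - <<'E'
from fit import *; import pickle
t,s=pickle.load(open("c1.pkl","rb")); q=pickle.load(open("res.pkl","rb"))["stamping"]
RT=R.from_euler("z",q[3])
def rect(c,z): # tray coords mm grid -> image
    xs=np.arange(45,-46,-3); ys=np.arange(84,14,-2)
    P=np.array([[x,y,z] for x in xs for y in ys])/1000
    uv=proj(c,RT.apply(P)+[q[0],q[1],q[2]]).astype(np.float32).reshape(len(xs),len(ys),2)
    return xs,ys,cv2.remap(c["frame"],uv[...,0],uv[...,1],cv2.INTER_LINEAR).astype(int)
for c,z,nm in((t,4,"top@felt"),(t,22,"top@base top"),(s,22,"side@base top")):
    xs,ys,im=rect(c,z); print(nm,"cols y",ys[0],"..",ys[-1],"step-2")
    for x,row in zip(xs,im):
        print("%4d "%x+"".join("K" if p.sum()<230 else "f" if p[2]>p[0]-12 and p.sum()>230 else "#" if p.sum()>560 else "+" if p.sum()>400 else "." for p in row))
E
```

```text
top@felt cols y 84 .. 16 step-2
  45 ###################################
  42 ###################################
  39 #########+++++##+++++++++##+#######
  36 ########++fffffff++fffffffff+######
  33 ########++fffffffffffffffffff######
  30 ########+++++++++++++++ffffff######
  27 ######################++fffff######
  24 ######################++fffff######
  21 ######################+++fff#######
  18 ########++#+++########+++ffff######
  15 ######+.......+++#####++.ffff######
  12 ####+..KKKKKKKK.++####++.ffff######
   9 ###+..KKKKKKKKKK..+###++.ffff######
   6 ##+..KKKKKKKKKKKKK.++#++.ffff######
   3 ##+.KKKKKKKKKKKKKKK.+#+++fff#######
   0 ##+.KKKKKKKKKKKKKKK.+++++ffff######
  -3 ##++.KKKKKKKKKKKKKKK.+++.ffff######
  -6 ####+.KKKKKKKKKKKKK.+#++.ffff######
  -9 #####+..KKKKKKKKKK.++#++.ffff######
 -12 #######+.KKKKK....++###+.+fff######
 -15 ########+++......++####++fff+######
 -18 ########++#++++++######++ffff######
 -21 ########++#############++ffff######
 -24 ########++#############+..fff######
 -27 ########++#############+.+fff######
 -30 ########+++###########++..ff+######
 -
[... 2117 characters left out ...]
KKK
   3 KKKKK..+++##+..KKKK..........KKKKKK
   0 KKKKK..+#+++..KKKKKKKKKKKKKKKKKKKKK
  -3 KKKKKKKKKKKKKKKKKKKKKKKKKKKKKKKKKKK
  -6 KKKKKKKKKKKKKKKKKKKKKKKKKKKKKKKKKKK
  -9 KKKKKKKKKKKKKKKKKKKKKKKKKKKKKKKKKKK
 -12 KKKKKKKKKKKKKKKKKKK.....KKKKKKKKKKK
 -15 KKKKKKKK..............+..KKKKKKKKKK
 -18 KKKKK....+++++++++++++++..KKKKKKKKK
 -21 KKKK....+++##########++++.KKKKKKKKK
 -24 KKKK...+++#############++..KKKKKKKK
 -27 ......+++++#############++...KKKKKK
 -30 .......++++##############++++...KKK
 -33 .......++###########+++#####+++..++
 -36 ......++###########################
 -39 .......++##########################
 -42 .......+++#########################
 -45 ........++++++++++##++++++++++++++#
```

The stamp base lies inside its recess, about 3 mm off in x and 3 mm in y, with felt visible beside it. That is within tolerance, so I'm handing in.

```bash
python3 -c "
from plant import sign_off,readout
print(readout.get_state()['time'],sign_off())"
```

```text
the job is handed in; nothing more can be done
41.75 None
```

I put all five things into their recesses, released them, and handed the job in at 41.75 s of the 136 s allowed. No verdict is reported. The arm was parked clear, and I did not move the clock or the binder clip.

What the last checks showed:
- **Marking tray:** the highlighter, eraser and pad matched their goal outlines in both cameras. They were released with the gripper 3 to 4 mm above its height at pick-up, which matches the 4 mm felt.
- **Ink bottle:** it sits in its recess, upright, about 2 mm off centre.
- **Rubber stamp:** it is off centre by about 3 mm in x and 2 to 4 mm in y. The final overlay had suggested about 6 mm. Mapping the picture into tray coordinates gave the smaller figure, with the base inside the recess and felt visible beside it.

I measured the stamp from picture values rather than by eye, because I had already viewed the 16 pictures allowed. In the two-view fits, heights that should have been zero came out about 2 mm high, in line with the stated calibration.

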